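# Fetch the bearing from behind the short spray can

### The job

A ball bearing is stowed behind the short spray can. Move that can aside, lay the bearing flat on top of the wooden block so that none of it overhangs, then stand the can back on its mat exactly where it stood. Keep the can upright and leave the tall spray can alone.

Things in the scene. Friction and masses are not known exactly. Their poses are not given: they have to be found in the camera images.
- short_can: The shortest spray can (green cap), 158 mm tall, body 50 mm across up to 140 mm high. Origin: centre of its underside, z up. Starts upright on a pale 68 mm circle on a fixed black mat (2 mm thick, 150 x 86 mm); it must return there. The worktop at x = 0.42 m, midway between the two cans in y, is free for standing it meanwhile.
- bearing: Steel-grey ball bearing, 52 mm outer diameter, 15 mm thick, 0.11 kg, lying flat on the short can's mat, just behind the can as seen from the robot (centres 57 mm apart, underside at z = 2 mm). Apart from the can, nothing tall stands close to it. Origin: centre of its underside, z up.
- wood_block: Plain solid wooden block at the robot's right, fixed to the worktop, 113 mm (its x) by 206 mm (its y) and 55 mm high. Origin: centre of its underside; its flat top is at z = 55 mm.
- tall_can: A second, taller spray can, 58 mm across and 190 mm tall, with a bare nozzle, on a mat like the first with a black roll of tape behind it. Not needed. Origin: centre of its underside, z up.
Not all that is in view belongs to the job. What is shaped like the short_can but orange is not meant.

How it is judged:
By the outcome, as a careful person would: the job done as asked, in the order asked, and still so for the second after the job is handed in, with the robot touching nothing.
It also fails if it takes over 69 s, if anything falls off the work surface, if the arm or the gripper's body presses on something with over 40 N, if the wrist force passes 120 N, or if a joint passes its speed limit or range.

### The arm

A 6-joint arm with a two-finger parallel gripper is mounted at the origin on a cart in front of the work surface, level with it; the furniture and walls round the work are solid. World frame = base frame: x ahead of the robot, y to its left, z up, the work surface at z = 0. Lengths are in m, angles in rad, forces in N, time in s.
With the tool pointing down it reaches from about 0.35 to 0.8 m from the base axis. Payload 7.3 kg.
Tool frame: the origin (TCP) lies at the very end of the fingers, on their centre line; the grasp point (between the pads) lies 19 mm behind it; z points along the fingers, y is the line along which they close (so a half turn about z gives the same grasp; the last joint's range is limited). The gripper opens to 85 mm and grips with 20 to 120 N. Pads are 22 mm wide; open, the fingers measure 114 mm over their backs; the gripper's body (76 mm by 85 mm) begins 54 mm behind the grasp point. The pads swing forward as they close: fully open they stand 13 mm farther back than shut.
Start: joints at [0.979, 0.342, 1.524, -0, 1.275, -0.146], TCP at [0.226, 0.474, 0.205] pointing down, gripper open.
Joint ranges: [-2.53, 2.53], [-0.77, 2.02], [0.04, 2.7], [-1, 4.14], [0.28, 2.66], [-3.11, 3.11]. Speed limits (rad/s): [2.57, 2.57, 3.14, 3.14, 3.14, 3.14].

### API

Orientations are given as [roll, pitch, yaw] about the fixed x, y, z axes, in that order (R = Rz(yaw) Ry(pitch) Rx(roll)).
In Python, from plant import status, get_image, workorder gives the robot as it stands. The module is installed in compiled form; this text tells all that it offers.
- The arm moves only by the shell command python3 -m jog 'ROWS'. ROWS is rows parted by semicolons, their numbers by spaces, 1 to 20 of them, each of 7 numbers: the finger opening in m, then dx, dy, dz in m, then a rotation vector rx, ry, rz in rad; each row shifts and turns the commanded pose from where the row before left it, along the tool's axes as they then stand; what a row does not reach is not made up. A row lasts 1/12 s, in which the tool goes at most 0.0417 m and 0.125 rad, less where a joint would pass 70% of its speed; a pose out of reach is approached as far as the arm can. The fingers move at their own pace and stop on an object; the grip force is fixed at half the most. Time passes only in rows, so rows that do not move let the fingers close. It prints the time, the measured TCP pose, the force, the opening and the grip force at its end.
- status.read_state(): the state, without advancing time (a new reading comes with each control period).
- get_image(name): name is "side" or "top" or "wrist"; returns a dict with "image" (480x640x3 uint8, red, green, blue), "fov_y" (degrees; the focal length in pixels is half the picture's height over the tangent of half this angle, whatever the lens; pixels are square), "cx", "cy" (the principal point, pixels), "camera_from_world" (4x4, takes a point from world to camera coordinates). Camera axes: x right, y down, z forward; pixel columns grow to the right and rows downward; lengths in m; the calibration is good to about 2 mm. A picture is of the moment at which its call begins. There is no depth.
- workorder.hand_in(): hands the job in; it is judged then, once.
The state is a dict: "time": time; "qpos": joint angles; "joint_vel": joint speeds; "joint_torque": joint torques, N m; "tool_pos": TCP position; "eef_rot": TCP orientation; "force": force on the tool from outside, world axes, zero at the start; "torque": the same for the moment, N m; "grip_width": finger opening in m; "grip_force": force on a finger pad.
Only numpy, scipy, OpenCV 4.12 (cv2) and the standard library are available. Lean on these libraries where they do the work, as an engineer would, in place of code of your own. Each camera call takes 0.05 s, during which the arm holds its last target. There are 200 camera calls.

## Working session

There is one attempt and no reset: what is moved stays moved. The work goes in short steps, Python scripts to look and compute and a shell command to move; the robot and the scene stay as the last step left them, time stands still between calls to the robot, and variables do not carry over. Pictures are saved under pics/ and viewed, at most 10 in all, crops included, and the job is handed in when it is done.

```bash
mkdir -p pics; cat > h.py <<'E'
import numpy as np, cv2, sys
from plant import status, get_image
def grab(n):
    d=get_image(n); d['n']=n; return d
def save(d,f,crop=None,s=1):
    im=d['image'][:,:,::-1]
    if crop: x0,y0,x1,y1=crop; im=im[y0:y1,x0:x1]
    cv2.imwrite('pics/'+f,cv2.resize(im,None,fx=s,fy=s,interpolation=cv2.INTER_CUBIC))
def ray(d,u,v):
    f=240/np.tan(np.radians(d['fov_y'])/2); T=np.array(d['camera_from_world'])
    R=T[:3,:3]; o=-R.T@T[:3,3]; return o,R.T@np.array([(u-d['cx'])/f,(v-d['cy'])/f,1])
def onz(d,u,v,z):
    o,r=ray(d,u,v); return o+r*(z-o[2])/r[2]
def proj(d,p):
    f=240/np.tan(np.radians(d['fov_y'])/2); T=np.array(d['camera_from_world'])
    c=T[:3,:3]@np.array(p)+T[:3,3]; return f*c[0]/c[2]+d['cx'],f*c[1]/c[2]+d['cy']
E
python3 - <<'E'
from h import *
import pickle
ds={n:grab(n) for n in('top','side')}
pickle.dump(ds,open('d0.pkl','wb'))
for n,d in ds.items():
    save(d,n+'0.png'); print(n,d['fov_y'],ray(d,320,240))
print(status.read_state())
E
```

```text
top 48.88179418834044 (array([ 0.47773426, -0.09894456,  0.97033605]), array([ 0.09083674,  0.00773363, -0.9959895 ]))
side 43.838700284640204 (array([0.50338757, 0.81615929, 0.44930939]), array([ 0.03801665, -0.90614055, -0.42132329]))
{'time': 0.1, 'qpos': array([ 9.78978680e-01,  3.42683314e-01,  1.52492797e+00, -2.68226611e-06,
        1.27540200e+00, -1.45992700e-01]), 'joint_vel': array([ 0.00134672, -0.00164545, -0.00353671,  0.00079041,  0.0011503 ,
        0.00014111]), 'joint_torque': array([ 1.93412197e-03, -4.34447014e+01, -2.46492022e+01, -1.07267897e-04,
        4.65564342e-03, -5.14235830e-05]), 'tool_pos': array([0.22613456, 0.47336176, 0.20477751]), 'eef_rot': array([-3.14018676e+00, -2.04127636e-04,  2.69576835e+00]), 'force': array([-0.55394488,  0.62794084,  0.32816579]), 'torque': array([ 0.00417279, -0.01541005,  0.00705793]), 'grip_force': 0.0, 'grip_width': 0.08546808463220794}
```

View pics/top0.png

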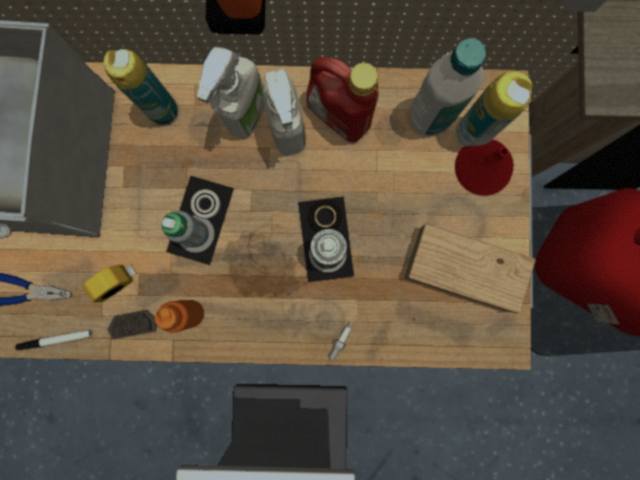

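View pics/side0.png

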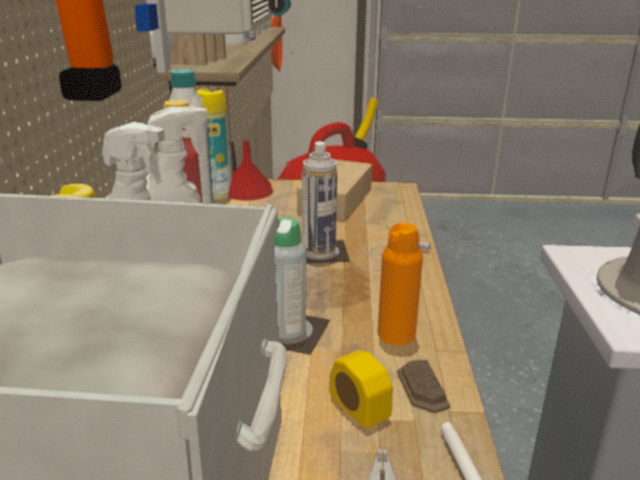

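Top view: green-capped can, cap (176,222), base (200,237), on a black mat with the bearing ring at (205,204). Orange bottle at (172,316), which isn't meant. Tall bare-nozzle can at (328,248) with tape at (327,216). Block at (472,268). The green-capped can is the short_can, because it has a green cap and a bearing behind it. I'll confirm that in a crop.

```bash
python3 - <<'E'
from h import *
import pickle
ds=pickle.load(open('d0.pkl','rb')); t=ds['top']
save(t,'crop1.png',(140,160,260,280),5)
im=cv2.cvtColor(t['image'],cv2.COLOR_RGB2HSV)
def cnt(m,box):
    x0,y0,x1,y1=box; k=np.zeros_like(m); k[y0:y1,x0:x1]=m[y0:y1,x0:x1]
    return max(cv2.findContours(k,cv2.RETR_EXTERNAL,cv2.CHAIN_APPROX_NONE)[0],key=cv2.contourArea)
for nm,box,lo,hi,z in [('green',(150,200,200,245),(65,90,40),(95,255,255),.158),('mat',(155,165,245,275),(0,0,0),(180,255,50),.002),('block',(400,215,545,320),(8,20,120),(30,255,255),.055)]:
    c=cnt(cv2.inRange(im,lo,hi),box)
    if nm=='mat': c=cv2.convexHull(c)
    w=np.array([onz(t,u+0.,v+0.,z)[:2] for u,v in c[:,0]],np.float32)
    print(nm,cv2.contourArea(c),cv2.minAreaRect(c),cv2.minAreaRect(w))
print('bearing',onz(t,205,204,.017),'base',onz(t,200,237,.002),'tall',onz(t,328,248,.1),proj(t,(0,0,0)))
print('block px',[onz(t,u,v,.055)[:2] for u,v in((425,227),(535,262),(518,309),(409,276))])
E
```

```text
green 256.5 ((175.24998474121094, 224.75003051757812), (21.81971549987793, 22.76839828491211), 18.434947967529297) ((0.5711138248443604, 0.13232257962226868), (0.03414571285247803, 0.03534986078739166), 73.95524597167969)
mat 3469.5 ((199.64137268066406, 219.8073272705078), (44.26120376586914, 79.4374008178711), 17.1759033203125) ((0.5993038415908813, 0.13170790672302246), (0.08211153745651245, 0.14669020473957062), 74.79263305664062)
block 11856.0 ((466.5, 267.0), (104.0, 133.0), 90.0) ((0.5200239419937134, -0.34583261609077454), (0.18015117943286896, 0.23090627789497375), 1.1406883001327515)
bearing [0.62636975 0.119656   0.017     ] base [0.56711454 0.13006749 0.002     ] tall [ 0.54410736 -0.10568264  0.1       ] (np.float64(261.6231866967414), np.float64(557.9224017021264))
block px [array([ 0.58763834, -0.27411002]), array([ 0.53056426, -0.46439863]), array([ 0.44907972, -0.43455004]), array([ 0.50184518, -0.24702071])]
```

View pics/crop1.png

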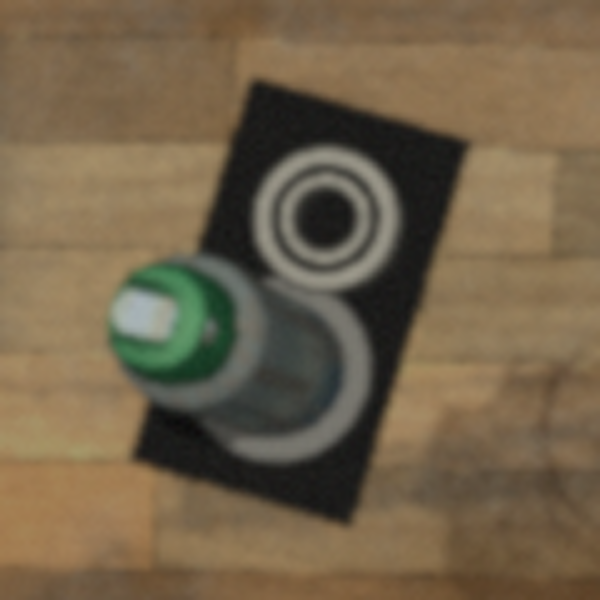

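The crop confirms it: green-capped can on the pale circle, whose centre is about (282,372) in the crop and (196.4,234.4) in the image. The bearing ring behind it is at (205.2,203.6). I'll raise the tool and square the yaw to the mat.

```bash
cat >> h.py <<'E'
from scipy.spatial.transform import Rotation as Ro
def delta(p,yaw=None):
    s=status.read_state(); R=Ro.from_euler('xyz',s['eef_rot'])
    print('tool d',np.round(R.inv().apply(np.array(p)-s['tool_pos']),4), 'now',np.round(s['tool_pos'],4),np.round(s['eef_rot'],4),'t',s['time'])
    print('rv to level',np.round((R.inv()*Ro.from_euler('xyz',[np.pi,0,s['eef_rot'][2] if yaw is None else yaw])).as_rotvec(),4))
E
python3 -m jog '0.085 0 0 -0.035 0 0 -0.07; 0.085 0 0 -0.035 0 0 -0.07'; python3 - <<'E'
from h import *
delta((.572,.1367,.27),2.836)
import pickle
t=pickle.load(open('d0.pkl','rb'))['top']
print(onz(t,196.4,234.4,.002),onz(t,205.2,203.6,.017),onz(t,326,238,.002))
save(t,'block.png',(395,205,555,325),5)
E
```

```text
time: 0.27
tool_pos: [0.2255, 0.4724, 0.274]
eef_rot: [-3.135, -0.002, 2.839]
force: [0.2, 1.4, 0.7]
grip_width: 0.0849
grip_force: 0.0
tool d [-0.4308 -0.2171  0.0046] now [0.2255 0.4724 0.274 ] [-3.1355e+00 -1.8000e-03  2.8389e+00] t 0.2667
rv to level [-0.0061 -0.0018  0.0029]
[0.57179783 0.13690479 0.002     ] [0.62711322 0.11931763 0.017     ] [ 0.5699699  -0.10239512  0.002     ]
```

View pics/block.png

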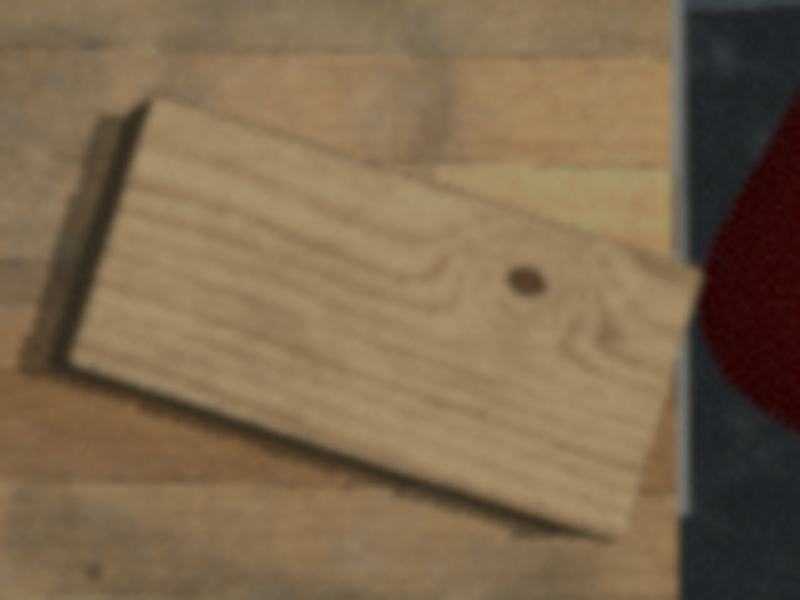

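The block's top face has its centre at crop (387,315), which is image (472.4,268). Next I move over the can.

```bash
python3 -m jog '0.085 -0.0359 -0.0181 0 0 0 0;0.085 -0.0359 -0.0181 0 0 0 0;0.085 -0.0359 -0.0181 0 0 0 0;0.085 -0.0359 -0.0181 0 0 0 0;0.085 -0.0359 -0.0181 0 0 0 0;0.085 -0.0359 -0.0181 0 0 0 0;0.085 -0.0359 -0.0181 0 0 0 0;0.085 -0.0359 -0.0181 0 0 0 0;0.085 -0.0359 -0.0181 0 0 0 0;0.085 -0.0359 -0.0181 0 0 0 0;0.085 -0.0359 -0.0181 0 0 0 0;0.085 -0.0359 -0.0181 0 0 0 0;0.085 0 0 0 -0.006 0 0;0.085 0 0 0 0 0 0'; python3 - <<'E'
from h import *
delta((.572,.137,.27),2.836)
d=grab('wrist'); save(d,'w1.png'); print(ray(d,320,240),proj(d,(.572,.137,.158)),proj(d,(.572,.137,.002)))
t=grab('top')
print('block c',onz(t,472.4,268.1,.055))
E
```

```text
time: 1.43
tool_pos: [0.5726, 0.1349, 0.274]
eef_rot: [3.136, -0.002, 2.832]
force: [0.5, 0.7, 0.7]
grip_width: 0.0848
grip_force: 0.0
tool d [0.0012 0.0018 0.004 ] now [0.5726 0.1349 0.274 ] [ 3.1362e+00 -2.1000e-03  2.8322e+00] t 1.4333
rv to level [ 0.0054 -0.0021 -0.0038]
(array([0.50347569, 0.15635886, 0.44337945]), array([ 0.27552988, -0.09219562, -0.95690422])) (np.float64(324.6154688237884), np.float64(220.70927544303387)) (np.float64(323.4792306754574), np.float64(188.1108932017649))
block c [ 0.51777531 -0.35639562  0.055     ]
```

View pics/w1.png

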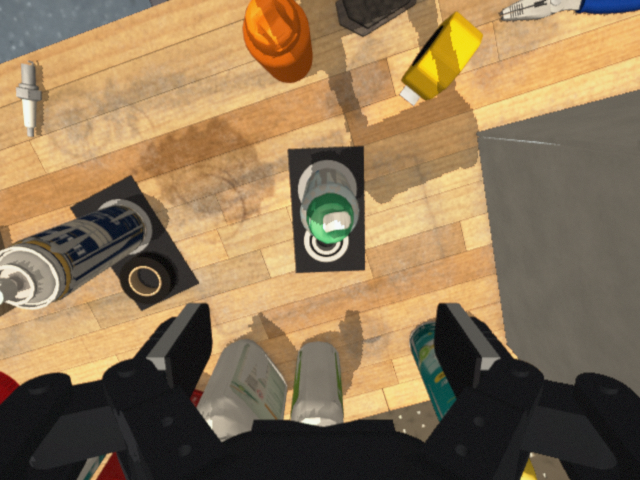

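Wrist view: can cap at (330,217), pale circle at about (328,190), bearing at (327,245), all squared to the mat. I'll refine the positions numerically.

```bash
python3 - <<'E'
from h import *
d=grab('wrist'); im=cv2.cvtColor(d['image'],cv2.COLOR_RGB2HSV); g=d['image'].max(2)
m=np.zeros((480,640),np.uint8); m[140:280,280:375]=(g<60)[140:280,280:375]
cs=cv2.findContours(m,cv2.RETR_EXTERNAL,cv2.CHAIN_APPROX_NONE)[0]; c=cv2.convexHull(max(cs,key=cv2.contourArea))
w=np.array([onz(d,u,v,.002)[:2] for u,v in c[:,0].astype(float)],np.float32); print('mat',cv2.minAreaRect(c),cv2.minAreaRect(w))
gr=cv2.inRange(im,(55,80,40),(95,255,255)); gr[:,:290]=0; gr[:,370:]=0; gr[:150]=0; gr[280:]=0
ys,xs=np.nonzero(gr); print('green',xs.min(),xs.max(),ys.min(),ys.max(),onz(d,(xs.min()+xs.max())/2,(ys.min()+ys.max())/2,.15))
# bearing: bright low-sat pixels below cap
for v in (240,245,250,255,260): print(v,g[v,300:356:2])
for v in (170,180,190): print(v,g[v,292:366:2])
save(d,'w1c.png',(270,130,390,290),4)
s=proj(d,(.572,.137,.002)); print(s)
E
```

```text
mat ((327.02386474609375, 210.3426513671875), (121.64766693115234, 73.62228393554688), 87.31622314453125) ((0.600441038608551, 0.13362997770309448), (0.08340968191623688, 0.14730101823806763), 74.71552276611328)
green 305 350 195 245 [0.57305344 0.14095884 0.15      ]
240 [ 50 158 237 235  67 161 229 174 200 210 215 216 215 210 215 204 184 206
 209 192 176 208 239 163  49  53  52  51]
245 [ 52 119 239 238 104 118 239 187  74  42  46  80 109 119 110  93 105 171
 237 150  78 235 239 152  50  53  54  53]
250 [ 50  54 179 238 236 134  85 230 239 191 112  87  84  87 101 172 233 234
  96  99 235 241 178  57  53  54  53  54]
255 [ 50  52  50  83 223 239 239 192  83  61 127 178 182 174 132  79  81 190
 239 240 220  92  52  52  53  53  55  51]
260 [ 50  52  49  50  50  55  92 178 231 238 239 239 239 239 237 236 233 180
  96  55  52  53  54  51  52  50  50  49]
170 [ 49  49  50  49  54  53 110 199 210 206 146 122 121 116 109 104 100 102
 103 107 111 122 122 122 124 126 124  94  39  30  32  34  36  33  32  93
 148]
180 [ 50  50  53 136 209 209 209 180  96  96 112 113 118 116  98  99 100 120
 120 114  97 109 116 121 119 113 107 124 124 123 111  41  32  32  36  90
 168]
190 [ 53  49 123 210 209 204 113  88 102 106 109 120 123 127 128 130 129 135
 130 132 130 135 134 126 127 124 109  94 107 121 125 106  38  33  30  96
 206]
(np.float64(321.92834062107045), np.float64(189.47398489372065))
```

View pics/w1c.png

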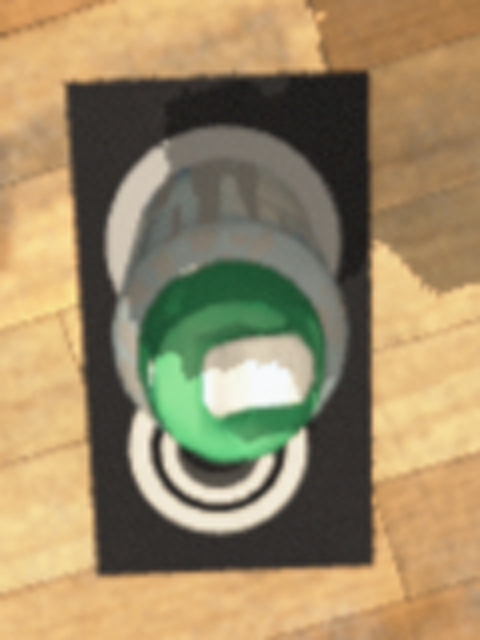

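```bash
python3 -m jog '0.085 0.0018 0.0037 0.012 0.005 -0.002 0;0.085 0 0 0.04 0 0 0;0.085 0 0 0.04 0 0 0;0.085 0 0 0.04 0 0 0;0.085 0 0 0.04 0 0 0;0.085 0 0 0 0 0 0;0.085 0 0 0 0 0 0'; python3 - <<'E'
from h import *
delta((.572,.139,.103),2.836)
for n in('top','wrist'):
    d=grab(n); im=cv2.cvtColor(d['image'],cv2.COLOR_RGB2HSV); np.save('pre_'+n,d['image'])
    save(d,n+'_pre.png')
E
python3 -c "
import cv2,numpy as np
a=cv2.imread('pics/top_pre.png')[150:290,130:270];b=cv2.imread('pics/wrist_pre.png')
cv2.imwrite('pics/pre.png',np.hstack([cv2.resize(a,(400,400)),cv2.resize(b,(400,300))[:400] if 0 else cv2.copyMakeBorder(cv2.resize(b,(400,300)),0,100,0,0,0)]))"
```

```text
time: 2.17
tool_pos: [0.57, 0.1421, 0.1028]
eef_rot: [-3.141, -0.002, 2.838]
force: [-1.0, 0.3, 2.0]
grip_width: 0.085
grip_force: 0.0
tool d [-0.0029 -0.0024 -0.0002] now [0.57   0.1421 0.1028] [-3.1412e+00 -1.5000e-03  2.8375e+00] t 2.1667
rv to level [-0.0004 -0.0015  0.0015]
```

View pics/pre.png

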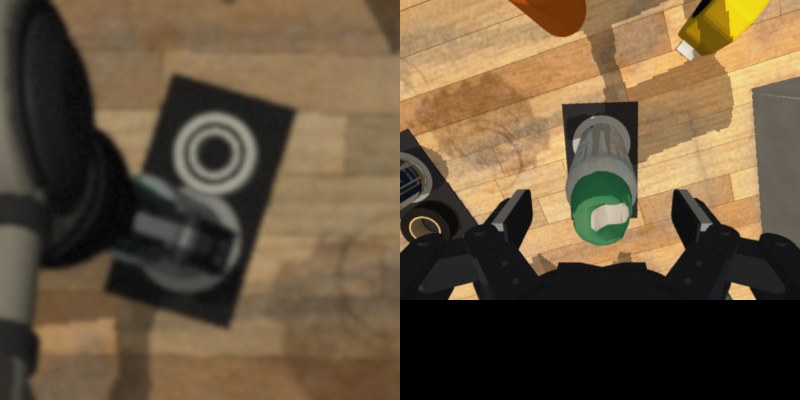

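Wrist view: the cap (603 in the panel) sits midway between the finger pads (about 530 and 675), so I close here.

```bash
python3 -m jog '0.04 0 0 0 0 0 0;0.04 0 0 0 0 0 0;0.04 0 0 0 0 0 0;0.04 0 0 0 0 0 0;0.04 0 0 0 0 0 0;0.04 0 0 0 0 0 0'; python3 - <<'E'
from h import *
delta((.572,.139,.103),2.836)
d=grab('wrist'); im=cv2.cvtColor(d['image'],cv2.COLOR_RGB2HSV)
for a in (np.load('pre_wrist.npy'),d['image']):
    im=cv2.cvtColor(a,cv2.COLOR_RGB2HSV);gr=cv2.inRange(im,(55,80,30),(95,255,255)); gr[:,:250]=0; gr[:,400:]=0;gr[:250]=0
    ys,xs=np.nonzero(gr); print(xs.min(),xs.max(),ys.min(),ys.max(),xs.mean(),ys.mean())
E
```

```text
time: 2.77
tool_pos: [0.5721, 0.1412, 0.1041]
eef_rot: [3.14, 0.003, 2.836]
force: [-0.0, 0.6, 2.8]
grip_width: 0.04
grip_force: 1.3
tool d [-0.0006 -0.0022  0.0011] now [0.5721 0.1412 0.1041] [3.1396 0.0034 2.8357] t 2.7667
rv to level [ 0.0019  0.0034 -0.0003]
274 371 274 391 318.6601012173437 328.5752974969225
273 373 274 393 319.80101427999466 329.302415587882
```

```bash
python3 -m jog '0 0 0 0 0 0 0;0 0 0 0 0 0 0;0 0 0 0 0 0 0;0 0 0 0 0 0 0'; python3 - <<'E'
from h import *
d=grab('side'); save(d,'s2.png',(220,150,380,350),3)
E
```

```text
time: 3.15
tool_pos: [0.5723, 0.1414, 0.1046]
eef_rot: [3.139, 0.004, 2.836]
force: [-0.4, 1.7, 7.8]
grip_width: 0.0359
grip_force: 57.2
```

View pics/s2.png

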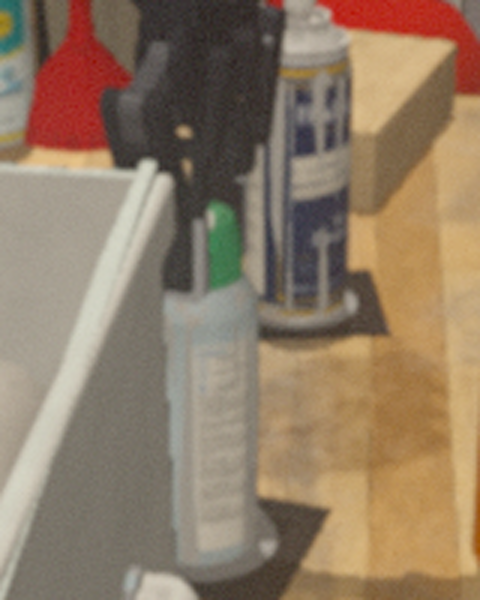

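The pads hold the cap just above the shoulder at 57 N, and the tips are resting on the shoulder. The can is upright. I'll test the grip with a lift.

```bash
python3 -m jog '0 0 0 -0.01 0 0 0;0 0 0 -0.025 0 0 0;0 0 0 -0.025 0 0 0;0 0 0 0 0 0 0;0 0 0 0 0 0 0'; python3 - <<'E'
from h import *
delta((.42,.018,.166),2.836)
E
```

```text
time: 3.62
tool_pos: [0.572, 0.1411, 0.1648]
eef_rot: [3.14, 0.004, 2.836]
force: [0.2, -0.1, -2.4]
grip_width: 0.0358
grip_force: 57.2
tool d [ 0.1079 -0.1631 -0.002 ] now [0.572  0.1411 0.1648] [3.1396 0.0043 2.8357] t 3.6167
rv to level [ 0.002   0.0043 -0.0003]
```

```bash
python3 -m jog '0 0.007 -0.0103 0 0 0 0;0 0.0135 -0.0204 0 0 0 0;0 0.0135 -0.0204 0 0 0 0;0 0.0135 -0.0204 0 0 0 0;0 0.0135 -0.0204 0 0 0 0;0 0.0135 -0.0204 0 0 0 0;0 0.0135 -0.0204 0 0 0 0;0 0.0135 -0.0204 0 0 0 0;0 0.0065 -0.01 0 0 0 0;0 0 0 0.02 0 0 0;0 0 0 0.02 0 0 0;0 0 0 0.015 0 0 0;0 0 0 0.003 0 0 0;0 0 0 0 0 0 0;0 0 0 0 0 0 0'; python3 - <<'E'
from h import *
delta((.42,.018,.1025),2.836)
d=grab('side'); save(d,'s3.png',(200,150,440,350),3)
E
```

```text
time: 4.87
tool_pos: [0.4196, 0.0182, 0.105]
eef_rot: [3.141, 0.001, 2.836]
force: [-0.2, 0.1, -1.1]
grip_width: 0.0359
grip_force: 57.2
tool d [-0.0004 -0.      0.0025] now [0.4196 0.0182 0.105 ] [3.1405e+00 1.5000e-03 2.8358e+00] t 4.8667
rv to level [ 0.0011  0.0015 -0.0002]
```

View pics/s3.png

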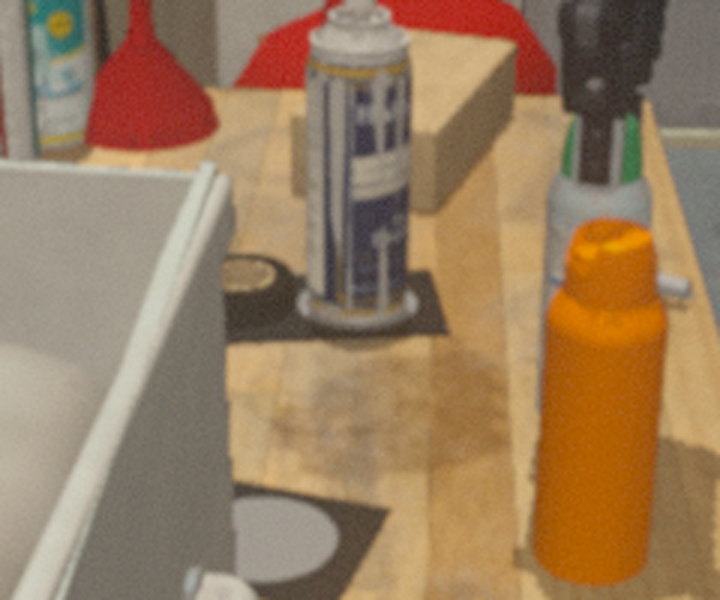

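The can is held upright at the parking spot, and the pale circle is empty at crop (270,540). I lower gently to contact.

```bash
python3 -m jog '0 0 0 0.001 0 0 0;0 0 0 0 0 0 0'; python3 -m jog '0 0 0 0.001 0 0 0;0 0 0 0 0 0 0';python3 - <<'E'
from h import *
d=grab('top'); g=d['image'].astype(int)
m=np.zeros((480,640),np.uint8); m[190:265,160:240]=(g.max(2)>75)[190:265,160:240]
for c in cv2.findContours(m,cv2.RETR_LIST,cv2.CHAIN_APPROX_NONE)[0]:
    if cv2.contourArea(c)>200: e=cv2.fitEllipse(c); print(cv2.contourArea(c),e,onz(d,*e[0],.002))
E
```

```text
time: 5.08
tool_pos: [0.4197, 0.0181, 0.1044]
eef_rot: [3.14, 0.003, 2.836]
force: [0.1, 1.4, -0.8]
grip_width: 0.0356
grip_force: 57.2
time: 5.25
tool_pos: [0.4195, 0.0181, 0.1031]
eef_rot: [3.14, 0.002, 2.836]
force: [0.3, 0.6, -1.0]
grip_width: 0.0357
grip_force: 57.2
1289.5 ((228.0240936279297, 241.54531860351562), (24.22344970703125, 91.57897186279297), 9.40053653717041) [0.5597513  0.07801393 0.002     ]
1654.5 ((198.5148468017578, 222.78065490722656), (33.89183807373047, 68.85224914550781), 18.47378921508789) [0.59345074 0.13381096 0.002     ]
1249.0 ((180.86012268066406, 230.54710388183594), (49.64787673950195, 79.3079605102539), 168.57859802246094) [0.57836471 0.16593264 0.002     ]
```

```bash
python3 -m jog '0 0 0 0.001 0 0 0;0 0 0 0 0 0 0'; python3 -m jog '0 0 0 0.001 0 0 0;0 0 0 0 0 0 0';python3 - <<'E'
from h import *
d=grab('top'); g=d['image'].astype(int).max(2)
for v in range(200,256,3): print(v,*g[v,166:232:2])
E
```

```text
time: 5.47
tool_pos: [0.4201, 0.018, 0.1027]
eef_rot: [3.14, 0.004, 2.836]
force: [-1.1, 0.3, 5.3]
grip_width: 0.0358
grip_force: 58.5
time: 5.63
tool_pos: [0.4208, 0.0178, 0.1027]
eef_rot: [3.14, 0.006, 2.836]
force: [-1.7, 0.2, 14.5]
grip_width: 0.0361
grip_force: 60.6
200 154 154 153 152 154 155 157 148 92 27 29 29 60 142 117 104 129 60 33 27 27 31 85 139 79 142 126 44 29 29 26 29 103
203 147 148 146 145 146 147 148 126 48 28 26 28 72 143 97 119 104 38 27 27 27 28 48 125 82 125 137 61 26 28 27 52 130
206 147 148 150 152 151 152 145 94 31 28 28 27 64 145 110 103 120 47 28 28 29 31 78 134 80 141 126 49 29 26 30 87 145
209 140 145 140 142 144 146 137 54 28 28 26 27 38 122 141 75 114 128 85 61 71 113 131 79 122 146 87 35 26 29 53 125 146
212 157 160 153 151 151 145 101 31 26 27 25 26 29 49 120 143 102 73 94 122 111 85 93 135 146 97 45 28 28 28 89 139 141
215 156 156 155 152 148 134 56 27 29 28 26 33 49 65 81 103 136 149 145 142 144 151 147 118 66 33 28 27 27 48 125 146 148
218 155 156 153 152 152 106 34 28 28 50 88 110 118 119 120 117 114 105 102 102 87 61 38 31 25 28 26 27 27 68 129 
[... 813 characters left out ...]
121 118 119 119 119 119 118 120 120 121 119 121 121 121 100 41 33 120 158 159 157 158 159 161
242 159 119 36 27 28 28 56 107 117 118 119 119 119 119 118 119 119 120 120 118 119 120 112 54 28 68 155 165 165 165 161 145 132
245 155 79 28 29 27 29 29 64 107 120 118 120 120 119 119 119 119 121 120 119 119 108 60 28 32 112 161 161 161 158 147 128 124
248 131 49 27 27 28 26 25 29 41 85 112 117 118 120 117 119 119 119 120 113 84 38 24 29 55 135 147 142 147 141 122 117 118
251 102 48 32 26 28 29 29 28 26 29 35 60 88 97 102 102 100 84 61 35 31 25 29 26 89 135 135 135 131 125 112 108 103
254 163 158 139 108 81 49 34 28 27 26 26 30 30 29 29 29 26 28 29 30 26 26 27 44 101 112 114 116 116 110 102 100 100
```

```bash
python3 -m jog '0 0 0 -0.0015 0 0 0;0 0 0 0 0 0 0;0.085 0 0 0 0 0 0;0.085 0 0 0 0 0 0;0.085 0 0 0 0 0 0;0.085 0 0 0 0 0 0;0.085 0 0 0 0 0 0;0.085 0 0 0 0 0 0'; python3 -m jog '0.085 0 0 -0.02 0 0 0;0.085 0 0 -0.035 0 0 0;0.085 0 0 -0.035 0 0 0;0.085 0 0 0 0 0 0;0.085 0 0 0 0 0 0'; python3 - <<'E'
from h import *
delta((.6265,.122,.19),2.836)
t=grab('top');im=cv2.cvtColor(t['image'],cv2.COLOR_RGB2HSV)
d=grab('side');im=cv2.cvtColor(d['image'],cv2.COLOR_RGB2HSV);gr=cv2.inRange(im,(65,90,40),(95,255,255));gr[:,:370]=0
ys,xs=np.nonzero(gr); print(len(xs),xs.min(),xs.max(),ys.min(),ys.max(),proj(d,(.42,.018,.158)))
E
```

```text
time: 6.35
tool_pos: [0.4195, 0.0181, 0.1025]
eef_rot: [3.141, 0.002, 2.836]
force: [-0.3, -0.4, 0.7]
grip_width: 0.0844
grip_force: 0.0
time: 6.77
tool_pos: [0.4204, 0.0179, 0.1941]
eef_rot: [3.14, 0.006, 2.836]
force: [-0.2, -0.5, -0.7]
grip_width: 0.085
grip_force: 0.0
tool d [-0.1652  0.1613  0.0054] now [0.4204 0.0179 0.1941] [3.1398 0.0064 2.8358] t 6.7667
rv to level [ 0.0018  0.0064 -0.0002]
68 391 412 190 211 (np.float64(403.2085248865877), np.float64(190.97360052305842))
```

```bash
python3 -m jog '0.085 -0.0236 0.023 0 0 0 0;0.085 -0.0236 0.023 0 0 0 0;0.085 -0.0236 0.023 0 0 0 0;0.085 -0.0236 0.023 0 0 0 0;0.085 -0.0236 0.023 0 0 0 0;0.085 -0.0236 0.023 0 0 0 0;0.085 -0.0236 0.023 0 0 0 0;0.085 0 0 0.02 0 0 0;0.085 0 0 0.04 0 0 0;0.085 0 0 0.04 0 0 0;0.085 0 0 0 0 0 0;0.085 0 0 0 0 0 0'; python3 - <<'E'
from h import *
delta((.6265,.122,.09),2.836)
d=grab('wrist'); g=d['image'].astype(int).max(2)
print('pred',proj(d,(.6265,.122,.017)))
m=(g>130).astype(np.uint8)
for c in cv2.findContours(m,cv2.RETR_LIST,cv2.CHAIN_APPROX_NONE)[0]:
    if len(c)>20:
        e=cv2.fitEllipse(c)
        if min(e[1])>15 and max(e[1])<110 and min(e[1])/max(e[1])>.7 and 200<e[0][0]<440: print(np.round(e[0],1),np.round(e[1],1),onz(d,*e[0],.017))
save(d,'w4.png')
E
```

```text
time: 7.87
tool_pos: [0.6232, 0.1217, 0.0898]
eef_rot: [-3.14, -0.005, 2.836]
force: [0.4, -0.5, 0.9]
grip_width: 0.0851
grip_force: 0.0
tool d [-0.003   0.0013 -0.0002] now [0.6232 0.1217 0.0898] [-3.1398 -0.0053  2.8357] t 7.8667
rv to level [-0.0018 -0.0053 -0.0003]
pred (np.float64(325.14472754823527), np.float64(243.08359473219235))
[326.2 245.8] [36.5 38.5] [0.62854168 0.12211246 0.017     ]
[325.9 246.5] [46.8 48.6] [0.62894591 0.12177676 0.017     ]
[326.3 245.5] [58.3 61.2] [0.62830927 0.12223879 0.017     ]
[326.  245.8] [73.3 76.4] [0.62846972 0.12197875 0.017     ]
```

The wrist view puts the bearing at (326,246), i.e. (0.6285,0.122), which agrees with the top view. I descend and nearly close before seating the tips.

```bash
python3 -m jog '0.085 -0.0045 0.0015 0.03 0 -0.005 0;0.085 0 0 0.03 0 0 0;0.085 0 0 0.012 0 0 0;0.085 0 0 0 0 0 0;0.06 0 0 0 0 0 0;0.06 0 0 0 0 0 0;0.06 0 0 0 0 0 0;0.06 0 0 0 0 0 0'; python3 -m jog '0.06 0 0 0.005 0 0 0;0.06 0 0 0 0 0 0';  python3 -m jog '0.06 0 0 0.003 0 0 0;0.06 0 0 0 0 0 0'; python3 - <<'E'
from h import *
delta((.628,.122,.005),2.836)
E
```

```text
time: 8.58
tool_pos: [0.6317, 0.122, 0.023]
eef_rot: [3.139, 0.01, 2.836]
force: [0.9, 0.4, -0.6]
grip_width: 0.06
grip_force: 0.0
time: 8.75
tool_pos: [0.6304, 0.1219, 0.0158]
eef_rot: [3.141, 0.007, 2.836]
force: [-1.5, 0.1, -0.8]
grip_width: 0.0597
grip_force: 0.0
time: 8.92
tool_pos: [0.6302, 0.1219, 0.0124]
eef_rot: [3.141, 0.006, 2.836]
force: [-0.8, 0.9, -0.1]
grip_width: 0.0604
grip_force: 0.0
tool d [ 0.0022 -0.0006  0.0074] now [0.6302 0.1219 0.0124] [3.1409 0.006  2.8358] t 8.9167
rv to level [ 0.0007  0.006  -0.0002]
```

```bash
python3 -m jog '0.06 0.002 0 0.005 0 0.005 0;0.06 0 0 0 0 0 0;0.06 0 0 0 0 0 0';  python3 -m jog '0.06 0 0 0.002 0 0 0;0.06 0 0 0 0 0 0'; python3 -m jog '0.06 0 0 0.0015 0 0 0;0.06 0 0 0 0 0 0'
```

```text
time: 9.17
tool_pos: [0.6284, 0.1225, 0.0075]
eef_rot: [3.141, 0.001, 2.836]
force: [-0.0, 0.4, 0.4]
grip_width: 0.06
grip_force: 0.0
time: 9.33
tool_pos: [0.6287, 0.1225, 0.0057]
eef_rot: [3.141, 0.002, 2.836]
force: [-0.6, 0.2, -0.1]
grip_width: 0.06
grip_force: 0.0
time: 9.5
tool_pos: [0.6287, 0.1225, 0.0043]
eef_rot: [3.141, 0.002, 2.836]
force: [0.4, 0.0, -0.5]
grip_width: 0.0598
grip_force: 0.0
```

Now I close on the bearing and lift.

```bash
python3 -m jog '0.03 0 0 0 0 0 0;0.03 0 0 0 0 0 0;0.03 0 0 0 0 0 0;0.03 0 0 0 0 0 0;0.03 0 0 0 0 0 0' && python3 -m jog '0.03 0 0 -0.01 0 0 0;0.03 0 0 -0.02 0 0 0;0.03 0 0 -0.035 0 0 0;0.03 0 0 -0.035 0 0 0;0.03 0 0 -0.035 0 0 0;0.03 0 0 -0.035 0 0 0;0.03 0 0 -0.035 0 0 0;0.03 0 0 -0.035 0 0 0;0.03 0 0 0 0 0 0;0.03 0 0 0 0 0 0'; python3 - <<'E'
from h import *
delta((.518,-.354,.243),2.836)
d=grab('wrist'); save(d,'w5.png')
E
```

```text
time: 9.92
tool_pos: [0.6288, 0.1225, 0.0046]
eef_rot: [3.14, 0.002, 2.836]
force: [-1.2, -0.1, 0.9]
grip_width: 0.0298
grip_force: 0.0
time: 10.75
tool_pos: [0.6292, 0.1225, 0.2481]
eef_rot: [3.138, 0.008, 2.836]
force: [0.1, 0.1, -1.9]
grip_width: 0.0297
grip_force: 0.0
tool d [-0.0373 -0.4879  0.0037] now [0.6292 0.1225 0.2481] [3.1382 0.0078 2.8358] t 10.75
rv to level [ 0.0034  0.0078 -0.0001]
```

The fingers closed to 30 mm with no grip force, so they probably passed over the bearing. I'll check numerically where it is.

```bash
cat > fb.py <<'E'
from h import *
def rings(d,z=.017,th=130,box=None):
    m=(d['image'].max(2)>th).astype(np.uint8)
    out=[]
    for c in cv2.findContours(m,cv2.RETR_LIST,cv2.CHAIN_APPROX_NONE)[0]:
        if len(c)>20:
            e=cv2.fitEllipse(c); a=cv2.contourArea(c)
            if 8<min(e[1]) and max(e[1])<250 and min(e[1])/max(e[1])>.7 and abs(a/(np.pi*e[1][0]*e[1][1]/4)-1)<.1: print(d['n'],np.round(e[0],1),np.round(e[1],1),np.round(onz(d,*e[0],z)[:2],4))
E
python3 - <<'E'
from fb import *
rings(grab('wrist')); rings(grab('top'),th=90)
s=status.read_state(); print(s['force'],s['grip_width'],s['grip_force'])
# tip check: dark finger extents along side-view rows
E
```

```text
wrist [122.  239.9] [28.2 33.3] [ 0.6096 -0.1008]
wrist [121.9 239.9] [32.  37.5] [ 0.6095 -0.1009]
wrist [322.3 195.4] [23.2 23.3] [0.6288 0.1218]
wrist [322.3 195.6] [30.7 31.6] [0.629  0.1217]
wrist [322.4 195. ] [37.7 38.4] [0.6284 0.122 ]
top [328.7 248.5] [34.7 40.8] [ 0.5496 -0.1075]
top [204.5 203.4] [13.1 13.5] [0.6274 0.1206]
top [470.7  51.9] [27.8 29.3] [ 0.9211 -0.364 ]
[ 0.1441094  -0.40238624 -1.487535  ] 0.030040417144641434 0.0
```

The bearing is still in place at (0.6285,0.122), and the tips ride higher than assumed. I go back down with a 60 mm opening and seek mat contact.

```bash
python3 -m jog '0.062 0 0 0.03 0 0 0;0.062 0 0 0.038 0 0 0;0.062 0 0 0.038 0 0 0;0.062 0 0 0.038 0 0 0;0.062 0 0 0.038 0 0 0;0.062 0 0 0.03 0 0 0;0.062 0 0 0.02 0 0 0;0.062 0 0 0.008 0 0 0;0.062 0 0 0 0 0 0;0.062 0 0 0 0 0 0;0.062 0 0 0 0 0 0'; for i in 1; do :; done; python3 -m jog '0.062 0 0 0.002 0 0 0;0.062 0 0 0 0 0 0'; python3 -m jog '0.062 0 0 0.002 0 0 0;0.062 0 0 0 0 0 0'; python3 -m jog '0.062 0 0 0.002 0 0 0;0.062 0 0 0 0 0 0'
```

```text
time: 11.82
tool_pos: [0.6299, 0.1226, 0.0061]
eef_rot: [3.14, 0.004, 2.836]
force: [-0.6, 0.9, -0.2]
grip_width: 0.062
grip_force: 0.0
time: 11.98
tool_pos: [0.6295, 0.1225, 0.0038]
eef_rot: [3.14, 0.004, 2.836]
force: [0.0, 0.4, -0.4]
grip_width: 0.0615
grip_force: 0.0
time: 12.15
tool_pos: [0.6289, 0.1225, 0.0008]
eef_rot: [3.14, 0.002, 2.836]
force: [-0.5, 0.2, 0.2]
grip_width: 0.0619
grip_force: 0.0
time: 12.32
tool_pos: [0.6286, 0.1225, -0.0017]
eef_rot: [3.141, 0.002, 2.836]
force: [-0.5, -0.5, -0.1]
grip_width: 0.062
grip_force: 0.0
```

```bash
python3 -m jog '0.062 0 0 0.002 0 0 0;0.062 0 0 0 0 0 0'; python3 -m jog '0.062 0 0 0.002 0 0 0;0.062 0 0 0 0 0 0'; python3 -m jog '0.062 0 0 0.0015 0 0 0;0.062 0 0 0 0 0 0'; python3 -m jog '0.062 0 0 0.0015 0 0 0;0.062 0 0 0 0 0 0'
```

```text
time: 12.48
tool_pos: [0.6286, 0.1225, -0.0039]
eef_rot: [3.141, 0.001, 2.836]
force: [-0.6, -0.4, 0.2]
grip_width: 0.0623
grip_force: 0.0
time: 12.65
tool_pos: [0.6286, 0.1225, -0.0059]
eef_rot: [3.141, 0.001, 2.836]
force: [-0.1, 0.2, -0.3]
grip_width: 0.0622
grip_force: 0.0
time: 12.82
tool_pos: [0.6287, 0.1225, -0.0073]
eef_rot: [3.141, 0.002, 2.836]
force: [-0.2, -0.4, 0.7]
grip_width: 0.062
grip_force: 0.0
time: 12.98
tool_pos: [0.6287, 0.1225, -0.0087]
eef_rot: [3.141, 0.002, 2.836]
force: [-0.9, 0.6, 0.3]
grip_width: 0.0618
grip_force: 0.0
```

```bash
python3 -m jog '0.062 0 0 0.0015 0 0 0;0.062 0 0 0 0 0 0'; python3 -m jog '0.062 0 0 0.0015 0 0 0;0.062 0 0 0 0 0 0'; python3 -m jog '0.062 0 0 0.0015 0 0 0;0.062 0 0 0 0 0 0'
```

```text
time: 13.15
tool_pos: [0.6287, 0.1225, -0.0102]
eef_rot: [3.141, 0.002, 2.836]
force: [-0.2, 0.1, -0.1]
grip_width: 0.0621
grip_force: 0.0
time: 13.32
tool_pos: [0.6287, 0.1225, -0.0117]
eef_rot: [3.141, 0.002, 2.836]
force: [0.4, -0.6, -0.0]
grip_width: 0.0622
grip_force: 0.0
time: 13.48
tool_pos: [0.6287, 0.1225, -0.0132]
eef_rot: [3.141, 0.002, 2.836]
force: [-0.8, 0.2, -0.4]
grip_width: 0.0621
grip_force: 0.0
```

```bash
python3 -m jog '0.05 0 0 0 0 0 0;0.05 0 0 0 0 0 0'
```

```text
time: 13.65
tool_pos: [0.6288, 0.1224, -0.0127]
eef_rot: [3.141, 0.002, 2.836]
force: [-0.1, -0.9, 1.9]
grip_width: 0.0501
grip_force: 10.2
```

```bash
python3 -m jog '0.03 0 0 0 0 0 0;0.03 0 0 0 0 0 0;0.03 0 0 0 0 0 0'; python3 -m jog '0.03 0 0 -0.005 0 0 0;0.03 0 0 -0.015 0 0 0;0.03 0 0 -0.02 0 0 0;0.03 0 0 0 0 0 0;0.03 0 0 0 0 0 0'; python3 - <<'E'
from fb import *
rings(grab('top'),th=90,z=.06); d=grab('wrist'); rings(d,z=.05); rings(d,z=.05,th=100); save(d,'w6.png'); rings(grab('wrist'),z=.05,th=170)
E
```

```text
time: 13.9
tool_pos: [0.6323, 0.1203, -0.0073]
eef_rot: [3.14, 0.011, 2.836]
force: [-6.1, -10.3, 29.3]
grip_width: 0.0305
grip_force: 30.1
time: 14.32
tool_pos: [0.6296, 0.1226, 0.0282]
eef_rot: [3.139, 0.005, 2.836]
force: [1.6, 0.4, -0.4]
grip_width: 0.0299
grip_force: 0.0
top [328.6 248.5] [34.7 40.8] [ 0.5463 -0.1071]
top [470.7  51.9] [27.7 29.2] [ 0.9011 -0.3521]
top [611.9  53. ] [61.7 75.2] [ 0.9034 -0.6014]
wrist [322.9 382.8] [ 97.1 110.7] [0.6661 0.1107]
wrist [324.8 152.2] [135.8 138.1] [0.5694 0.1421]
wrist [323.  382.9] [ 97.9 110.7] [0.6662 0.1107]
wrist [339.6 274.9] [45.5 49.3] [0.6183 0.133 ]
wrist [324.8 152.3] [137.1 139.2] [0.5695 0.1421]
wrist [322.6 383. ] [ 93.4 109.7] [0.6651 0.1107]
wrist [519.3  75.5] [ 8.4 12. ] [0.5644 0.2153]
```

View pics/w6.png

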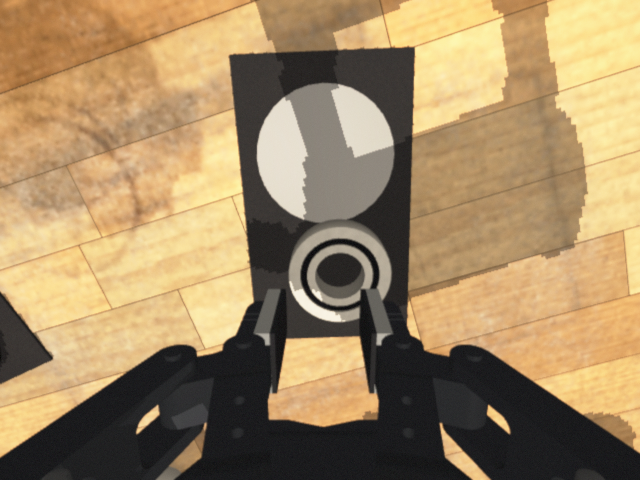

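The tips slid off the bearing's top edge, so the true tip height is about 25–30 mm above the reported TCP. The bearing is now at (340,272) and the pale circle at (325,152). I'll open, re-measure the bearing and check that it lies flat.

```bash
python3 -m jog '0.085 0 0 -0.03 0 0 0;0.085 0 0 -0.03 0 0 0;0.085 0 0 0 0 0 0;0.085 0 0 0 0 0 0;0.085 0 0 0 0 0 0;0.085 0 0 0 0 0 0'; python3 - <<'E'
from fb import *
d=grab('wrist')
for th in (80,100,130,160): print(th); rings(d,th=th)
t=grab('top')
for th in (70,90): rings(t,th=th)
delta((.6285,.122,.09),2.836)
E
```

```text
time: 14.97
tool_pos: [0.6275, 0.1224, 0.0852]
eef_rot: [-3.141, -0.001, 2.836]
force: [-0.0, -1.2, 0.1]
grip_width: 0.0849
grip_force: 0.0
80
wrist [336.7 240.6] [30.9 38.3] [0.6304 0.1308]
wrist [336.5 242.9] [48.8 50.9] [0.6319 0.1302]
wrist [336.7 242.2] [58.2 61.4] [0.6314 0.1305]
100
wrist [336.6 242.6] [36.3 38.7] [0.6317 0.1304]
wrist [336.4 243. ] [48.4 50.3] [0.6319 0.1302]
wrist [336.6 242.3] [58.7 62.2] [0.6315 0.1304]
wrist [336.4 241.9] [76.4 79.2] [0.6312 0.1304]
wrist [325.  148.2] [105.3 106.8] [0.5723 0.1412]
130
wrist [336.6 242.6] [37.4 39.6] [0.6317 0.1304]
wrist [336.4 243. ] [47.5 49.5] [0.6319 0.1301]
wrist [336.6 242.1] [59.7 63. ] [0.6314 0.1305]
wrist [336.3 242.4] [74.8 78.3] [0.6315 0.1302]
160
top [328.1 250. ] [36.9 43.4] [ 0.5469 -0.1065]
top [325.  216.2] [17.9 18.2] [ 0.6084 -0.0997]
top [324.9 216.1] [20.9 21.1] [ 0.6085 -0.0996]
top [470.3  51.7] [29.2 31.8] [ 0.9214 -0.3634]
top [328.7 248.5] [34.7 40.8] [ 0.5496 -0.1075]
top [470.7  51.9] [27.8 29.2] [ 0.9211 -0.364 ]
tool d [-0.0009 -0.0002 -0.0046] now [0.6277 0.1224 0.0854] [ 3.1415e+00 -6.0000e-04  2.8358e+00] t 15.0667
rv to level [ 0.     -0.0006 -0.0002]
```

The bearing is flat, now at (0.6315,0.1303). I re-centre and descend until the tips touch the mat.

```bash
python3 -m jog '0.07 -0.0012 0.0082 0.02 0 0 0;0.07 0 0 0.035 0 0 0;0.07 0 0 0.03 0 0 0;0.07 0 0 0.01 0 0 0;0.066 0 0 0.004 0 0 0;0.066 0 0 0 0 0 0;0.066 0 0 0 0 0 0'; python3 -m jog '0.066 0 0 0.002 0 0 0;0.066 0 0 0.002 0 0 0;0.066 0 0 0 0 0 0;0.066 0 0 0 0 0 0'; python3 -m jog '0.066 0 0 0.002 0 0 0;0.066 0 0 0 0 0 0';python3 -m jog '0.066 0 0 0.002 0 0 0;0.066 0 0 0 0 0 0'
```

```text
time: 15.65
tool_pos: [0.6336, 0.13, -0.0106]
eef_rot: [3.14, 0.004, 2.836]
force: [0.0, -0.3, -0.1]
grip_width: 0.066
grip_force: 0.0
time: 15.98
tool_pos: [0.6327, 0.13, -0.0153]
eef_rot: [3.14, 0.003, 2.836]
force: [-0.1, 0.6, 0.1]
grip_width: 0.0659
grip_force: 0.0
time: 16.15
tool_pos: [0.6324, 0.13, -0.018]
eef_rot: [3.141, 0.002, 2.836]
force: [0.1, 0.0, -0.1]
grip_width: 0.066
grip_force: 0.0
time: 16.32
tool_pos: [0.6322, 0.13, -0.0204]
eef_rot: [3.141, 0.001, 2.836]
force: [0.1, 0.4, -0.2]
grip_width: 0.0661
grip_force: 0.0
```

```bash
python3 -m jog '0.066 0 0 0.0015 0 0 0;0.066 0 0 0 0 0 0'; python3 -m jog '0.066 0 0 0.0015 0 0 0;0.066 0 0 0 0 0 0';python3 -m jog '0.066 0 0 0.0015 0 0 0;0.066 0 0 0 0 0 0'
```

```text
time: 16.48
tool_pos: [0.6323, 0.13, -0.0218]
eef_rot: [3.141, 0.002, 2.836]
force: [-0.1, 0.1, -1.0]
grip_width: 0.0658
grip_force: 0.0
time: 16.65
tool_pos: [0.6323, 0.13, -0.0232]
eef_rot: [3.141, 0.002, 2.836]
force: [-0.1, 0.7, -0.3]
grip_width: 0.0663
grip_force: 0.0
time: 16.82
tool_pos: [0.6323, 0.13, -0.0247]
eef_rot: [3.141, 0.002, 2.836]
force: [-0.8, 0.4, -0.8]
grip_width: 0.0657
grip_force: 0.0
```

```bash
python3 -m jog '0.055 0 0 0 0 0 0;0.055 0 0 0 0 0 0;0.055 0 0 0 0 0 0'; python3 -m jog '0.045 0 0 0 0 0 0;0.045 0 0 0 0 0 0;0.045 0 0 0 0 0 0'
```

```text
time: 17.07
tool_pos: [0.6325, 0.13, -0.0244]
eef_rot: [3.14, 0.002, 2.836]
force: [-0.1, -0.8, 0.3]
grip_width: 0.0548
grip_force: 0.0
time: 17.32
tool_pos: [0.6328, 0.1301, -0.0238]
eef_rot: [3.14, 0.003, 2.836]
force: [0.0, 1.1, 5.5]
grip_width: 0.0498
grip_force: 62.6
```

Firm grip now (62.6 N at 50 mm). I lift above the tall can's height and verify.

```bash
python3 -m jog '0.045 0 0 -0.005 0 0 0;0.045 0 0 -0.02 0 0 0;0.045 0 0 -0.035 0 0 0;0.045 0 0 -0.035 0 0 0;0.045 0 0 -0.035 0 0 0;0.045 0 0 -0.035 0 0 0;0.045 0 0 -0.035 0 0 0;0.045 0 0 -0.035 0 0 0;0.045 0 0 -0.015 0 0 0;0.045 0 0 0 0 0 0;0.045 0 0 0 0 0 0'; python3 - <<'E'
from fb import *
delta((.518,-.354,.225),2.836)
d=grab('wrist')
for th in (90,130): rings(d,th=th,z=.26)
E
```

```text
time: 18.23
tool_pos: [0.6318, 0.1299, 0.2254]
eef_rot: [3.14, 0.002, 2.836]
force: [0.0, 0.2, -2.2]
grip_width: 0.0495
grip_force: 62.4
tool d [-3.720e-02 -4.957e-01 -1.000e-04] now [0.6318 0.1299 0.2254] [3.1404e+00 2.3000e-03 2.8358e+00] t 18.2333
rv to level [ 0.0012  0.0023 -0.0002]
wrist [322.8 323. ] [78.7 87.9] [0.6342 0.1291]
wrist [322.8 322.1] [ 94.5 106.9] [0.6338 0.1292]
wrist [104.  244.9] [34.  40.2] [0.5789 0.0618]
wrist [315.4 137.5] [68.4 71.2] [0.566 0.148]
wrist [322.7 323. ] [77.4 86.7] [0.6342 0.129 ]
wrist [322.8 322.4] [ 96.6 108. ] [0.6339 0.1291]
wrist [104.2 244.7] [29.2 34.9] [0.5789 0.0619]
wrist [104.  244.8] [33.3 39.5] [0.5789 0.0618]
wrist [315.3 137.4] [67.2 69.9] [0.566 0.148]
```

```bash
python3 -m jog '0.045 -0.0015 -0.02 0 0 0 0;0.045 -0.003 -0.038 0 0 0 0;0.045 -0.003 -0.038 0 0 0 0;0.045 -0.003 -0.038 0 0 0 0;0.045 -0.003 -0.038 0 0 0 0;0.045 -0.003 -0.038 0 0 0 0;0.045 -0.003 -0.038 0 0 0 0;0.045 -0.003 -0.038 0 0 0 0;0.045 -0.003 -0.038 0 0 0 0;0.045 -0.003 -0.038 0 0 0 0;0.045 -0.003 -0.038 0 0 0 0;0.045 -0.003 -0.038 0 0 0 0;0.045 -0.003 -0.038 0 0 0 0;0.045 -0.0015 -0.02 0 0 0 0;0.045 0 0 0.035 0 0 0;0.045 0 0 0.035 0 0 0;0.045 0 0 0.035 0 0 0;0.045 0 0 0 0 0 0;0.045 0 0 0 0 0 0'; python3 - <<'E'
from fb import *
delta((.518,-.354,.04),2.836)
t=pickle=None
d=grab('wrist'); im=cv2.cvtColor(d['image'],cv2.COLOR_RGB2HSV)
# compare predicted block corners with image edges
for p in ((.5876,-.274),(.5306,-.464),(.449,-.4345),(.502,-.247)): print(np.round(proj(d,(*p,.055)),1))
print('hsv rows', im[60,::40].tolist()); print(im[::30,320].tolist())
rings(d,th=110,z=.15)
E
```

```text
time: 19.87
tool_pos: [0.5182, -0.3533, 0.1167]
eef_rot: [3.137, -0.005, 2.836]
force: [1.1, -0.5, -0.9]
grip_width: 0.0496
grip_force: 62.8
tool d [-0.0004 -0.001   0.0767] now [ 0.5182 -0.3533  0.1167] [ 3.1373 -0.0054  2.8357] t 19.8667
rv to level [ 0.0043 -0.0054 -0.0003]
[467.8 304.1]
[169.7 308.7]
[159.2 178. ]
[483.6 167.6]
hsv rows [[103, 36, 126], [100, 37, 123], [102, 34, 136], [17, 129, 226], [18, 120, 235], [19, 109, 236], [18, 108, 231], [17, 97, 200], [17, 101, 202], [17, 108, 193], [16, 113, 140], [16, 115, 207], [19, 113, 243], [18, 120, 238], [17, 125, 229], [15, 140, 221]]
[[19, 117, 242], [18, 106, 228], [17, 101, 202], [15, 113, 217], [20, 108, 246], [16, 131, 227], [17, 107, 189], [17, 109, 175], [17, 111, 174], [20, 38, 167], [23, 81, 251], [18, 95, 231], [19, 42, 162], [179, 230, 152], [0, 228, 151], [160, 27, 28]]
wrist [322.7 323. ] [78.2 87.1] [ 0.5216 -0.3545]
wrist [322.8 322.3] [ 95.5 107.5] [ 0.5213 -0.3544]
```

```bash
python3 -m jog '0.045 0 0 0.03 0 0 0;0.045 0 0 0.03 0 0 0;0.045 0 0 0.015 0 0 0;0.045 0 0 0.008 0 0 0;0.045 0 0 0 0 0 0;0.045 0 0 0 0 0 0'; python3 -m jog '0.045 0 0 0.0015 0 0 0;0.045 0 0 0 0 0 0';python3 -m jog '0.045 0 0 0.0015 0 0 0;0.045 0 0 0 0 0 0'
```

```text
time: 20.42
tool_pos: [0.5213, -0.3556, 0.0391]
eef_rot: [-3.141, 0.005, 2.836]
force: [-0.6, -0.4, -0.3]
grip_width: 0.0493
grip_force: 62.8
time: 20.58
tool_pos: [0.5211, -0.3555, 0.0374]
eef_rot: [-3.141, 0.005, 2.836]
force: [0.2, 0.2, -1.2]
grip_width: 0.0494
grip_force: 62.8
time: 20.75
tool_pos: [0.5204, -0.3549, 0.0347]
eef_rot: [3.141, 0.003, 2.836]
force: [-0.2, -1.0, -1.8]
grip_width: 0.0494
grip_force: 62.8
```

```bash
python3 -m jog '0.045 0 0 0.002 0 0 0;0.045 0 0 0.002 0 0 0;0.045 0 0 0 0 0 0';python3 -m jog '0.045 0 0 0.0015 0 0 0;0.045 0 0 0 0 0 0';python3 -m jog '0.045 0 0 0.001 0 0 0;0.045 0 0 0 0 0 0'
```

```text
time: 21.0
tool_pos: [0.52, -0.3545, 0.0296]
eef_rot: [3.14, 0.001, 2.836]
force: [-0.4, 0.2, -1.0]
grip_width: 0.0493
grip_force: 62.8
time: 21.17
tool_pos: [0.5202, -0.3547, 0.0292]
eef_rot: [3.141, 0.002, 2.836]
force: [-2.0, 1.5, 4.0]
grip_width: 0.0493
grip_force: 63.4
time: 21.33
tool_pos: [0.5202, -0.3547, 0.0291]
eef_rot: [3.141, 0.002, 2.836]
force: [-4.3, 3.1, 9.7]
grip_width: 0.0499
grip_force: 64.0
```

Contact at the expected height. I open, retreat and check.

```bash
python3 -m jog '0.045 0 0 -0.001 0 0 0;0.07 0 0 0 0 0 0;0.07 0 0 0 0 0 0;0.07 0 0 0 0 0 0;0.07 0 0 0 0 0 0;0.07 0 0 -0.01 0 0 0;0.07 0 0 -0.03 0 0 0;0.07 0 0 -0.038 0 0 0;0.07 0 0 -0.038 0 0 0;0.07 0 0 -0.038 0 0 0;0.07 0 0 -0.025 0 0 0;0.07 0 0 0 0 0 0;0.085 0 0 0 0 0 0'; python3 - <<'E'
from fb import *
d=grab('wrist')
for th in(110,150,180): rings(d,th=th,z=.07)
for p in ((.5876,-.274),(.5306,-.464),(.449,-.4345),(.502,-.247)): print(np.round(proj(d,(*p,.055)),1))
t=grab('top'); rings(t,th=130,z=.07)
# can parked position
gr=cv2.inRange(cv2.cvtColor(t['image'],cv2.COLOR_RGB2HSV),(60,80,30),(95,255,255)); gr[:250]=0; gr[:,:200]=0; gr[:,330:]=0
ys,xs=np.nonzero(gr); print('cap',len(xs),onz(t,(xs.min()+xs.max())/2,(ys.min()+ys.max())/2,.15))
delta((.42,.018,.20),2.836)
E
```

```text
time: 22.42
tool_pos: [0.5205, -0.3554, 0.2102]
eef_rot: [-3.141, 0.006, 2.836]
force: [-0.3, 0.2, -0.7]
grip_width: 0.0802
grip_force: 0.0
wrist [543.9 466.6] [ 9.1 10.2] [ 0.8447 -0.2189]
wrist [605.7 209. ] [27.6 37. ] [ 0.5868 -0.1322]
wrist [323.4 212.9] [38.9 39.5] [ 0.5198 -0.355 ]
wrist [607.9 209.2] [35.3 43.9] [ 0.5876 -0.1304]
wrist [323.4 212.1] [47.2 48.3] [ 0.5192 -0.3548]
wrist [323.3 213.2] [37.8 38.8] [ 0.5201 -0.3551]
wrist [607.8 209.2] [31.6 39.3] [ 0.5876 -0.1305]
wrist [607.9 209.1] [34.8 43.3] [ 0.5875 -0.1305]
wrist [323.4 211.8] [48.4 49.5] [ 0.519  -0.3547]
wrist [607.7 209.2] [32.1 39.8] [ 0.5876 -0.1306]
wrist [607.8 209. ] [34.5 42.6] [ 0.5874 -0.1305]
wrist [618.6  68.6] [8.4 8.9] [ 0.4811 -0.1128]
wrist [472.4  59.9] [ 98.2 137.5] [ 0.4425 -0.2151]
[432.4 252.8]
[211.5 255.8]
[206.8 157.7]
[441.4 150.3]
top [372.9 310.7] [45.3 61.6] [ 0.4415 -0.184 ]
top [328.2 246.5] [33.3 34. ] [ 0.5489 -0.1062]
top [ 17.1 160.1] [14.7 18. ] [0.6886 0.4377]
top [470.5  51.8] [25.  26.2] [ 0.8965 -0.3491]
cap 279 [0.42097508 0.01428008 0.15      ]
tool d [0.2068 0.3252 0.0073] now [ 0.5193 -0.3544  0.2069] [3.1399e+00 5.0000e-04 2.8358e+00] t 22.5167
rv to level [ 0.0017  0.0005 -0.0002]
```

The bearing lies flat at (0.5195,-0.355), at the block's centre, with margins of about 25 mm or more all round. Back to the can.

```bash
python3 -m jog '0.085 0.0188 0.0296 0 0 0 0;0.085 0.0188 0.0296 0 0 0 0;0.085 0.0188 0.0296 0 0 0 0;0.085 0.0188 0.0296 0 0 0 0;0.085 0.0188 0.0296 0 0 0 0;0.085 0.0188 0.0296 0 0 0 0;0.085 0.0188 0.0296 0 0 0 0;0.085 0.0188 0.0296 0 0 0 0;0.085 0.0188 0.0296 0 0 0 0;0.085 0.0188 0.0296 0 0 0 0;0.085 0.0188 0.0296 0 0 0 0;0.085 0 0 0 0 0 0;0.085 0 0 0 0 0 0;0.085 0 0 0 0 0 0;0.085 0 0 0 0 0 0'; python3 - <<'E'
from fb import *
delta((.4195,.0181,.104),2.836)
E
```

```text
time: 23.77
tool_pos: [0.4207, 0.017, 0.207]
eef_rot: [3.141, 0.001, 2.835]
force: [0.0, -0.3, -0.0]
grip_width: 0.0847
grip_force: 0.0
tool d [0.0016 0.0006 0.103 ] now [0.4207 0.017  0.207 ] [3.1410e+00 1.0000e-03 2.8348e+00] t 23.7667
rv to level [ 0.0006  0.001  -0.0012]
```

```bash
python3 -m jog '0.085 0.0012 0.0006 0.02 0 0 -0.001;0.085 0 0 0.035 0 0 0;0.085 0 0 0.03 0 0 0;0.085 0 0 0.016 0 0 0;0.085 0 0 0 0 0 0;0.085 0 0 0 0 0 0;0.085 0 0 0 0 0 0'; python3 -m jog '0 0 0 0 0 0 0;0 0 0 0 0 0 0;0 0 0 0 0 0 0;0 0 0 0 0 0 0;0 0 0 0 0 0 0;0 0 0 0 0 0 0;0 0 0 0 0 0 0;0 0 0 0 0 0 0'
```

```text
time: 24.35
tool_pos: [0.4209, 0.0181, 0.1074]
eef_rot: [3.14, 0.004, 2.836]
force: [0.3, 0.1, 0.3]
grip_width: 0.0848
grip_force: 0.0
time: 25.02
tool_pos: [0.4207, 0.0187, 0.1076]
eef_rot: [3.14, 0.004, 2.837]
force: [-0.8, -0.1, 7.5]
grip_width: 0.0341
grip_force: 57.8
```

```bash
python3 -m jog '0 0 0 -0.01 0 0 0;0 0 0 -0.025 0 0 0;0 0 0 -0.025 0 0 0;0 0 0 0 0 0 0;0 0 0 0 0 0 0'; python3 - <<'E'
from h import *
delta((.572,.1412,.167),2.836)
E
```

```text
time: 25.43
tool_pos: [0.4204, 0.0188, 0.1675]
eef_rot: [3.14, 0.005, 2.837]
force: [-0.4, 0.4, -2.3]
grip_width: 0.0339
grip_force: 58.3
tool d [-0.1079  0.1622  0.0013] now [0.4204 0.0188 0.1675] [3.14   0.0049 2.837 ] t 25.4333
rv to level [0.0016 0.0049 0.001 ]
```

```bash
python3 -m jog '0 -0.007 0.0103 0 0 0 0;0 -0.0135 0.0203 0 0 0 0;0 -0.0135 0.0203 0 0 0 0;0 -0.0135 0.0203 0 0 0 0;0 -0.0135 0.0203 0 0 0 0;0 -0.0135 0.0203 0 0 0 0;0 -0.0135 0.0203 0 0 0 0;0 -0.0135 0.0203 0 0 0 0;0 -0.0065 0.0101 0 0 0 0;0 0 0 0.02 0 0 0;0 0 0 0.02 0 0 0;0 0 0 0.01 0 0 0;0 0 0 0 0 0 0;0 0 0 0 0 0 0;0 0 0 0 0 0 0'; python3 - <<'E'
from h import *
delta((.572,.1412,.1095),2.836)
E
```

```text
time: 26.68
tool_pos: [0.5722, 0.1416, 0.1175]
eef_rot: [3.14, 0.003, 2.837]
force: [-0.1, -0.5, -1.0]
grip_width: 0.034
grip_force: 58.3
tool d [ 0.0001 -0.0005  0.008 ] now [0.5722 0.1416 0.1175] [3.1400e+00 3.0000e-03 2.8367e+00] t 26.6833
rv to level [0.0016 0.003  0.0007]
```

```bash
python3 -m jog '0 0 0 0.003 0 0 0;0 0 0 0.003 0 0 0;0 0 0 0 0 0 0;0 0 0 0 0 0 0'; python3 -m jog '0 0 0 0.0012 0 0 0;0 0 0 0 0 0 0'; python3 -m jog '0 0 0 0.0012 0 0 0;0 0 0 0 0 0 0'
```

```text
time: 27.02
tool_pos: [0.5717, 0.1414, 0.1111]
eef_rot: [3.14, 0.002, 2.837]
force: [-0.6, 1.2, -1.0]
grip_width: 0.0339
grip_force: 58.3
time: 27.18
tool_pos: [0.5717, 0.1414, 0.1097]
eef_rot: [3.14, 0.002, 2.837]
force: [0.0, 0.0, -1.5]
grip_width: 0.0338
grip_force: 58.4
time: 27.35
tool_pos: [0.5724, 0.1413, 0.1097]
eef_rot: [3.14, 0.004, 2.837]
force: [-0.7, -1.2, 5.4]
grip_width: 0.0339
grip_force: 59.3
```

Contact. I release, rise clear and compare with the first pictures.

```bash
python3 -m jog '0 0 0 -0.0005 0 0 0;0.085 0 0 0 0 0 0;0.085 0 0 0 0 0 0;0.085 0 0 0 0 0 0;0.085 0 0 0 0 0 0;0.085 0 0 0 0 0 0;0.085 0 0 -0.02 0 0 0;0.085 0 0 -0.035 0 0 0;0.085 0 0 -0.038 0 0 0;0.085 0 0 -0.038 0 0 0;0.085 0 0 -0.03 0 0 0' && python3 -m jog '0.085 0.04 0 0 0 0 0;0.085 0.04 0 0 0 0 0;0.085 0.04 0 0 0 0 0;0.085 0.04 0 0 0 0 0;0.085 0.04 0 0 0 0 0;0.085 0.04 0 0 0 0 0;0.085 0 0 0 0 0 0;0.085 0 0 0 0 0 0'; python3 - <<'E'
from h import *
import pickle
ds=pickle.load(open('d0.pkl','rb'))
T=cv2.cvtColor
for n,b in (('top',(150,195,225,265)),('side',(262,210,320,350))):
    d=grab(n); x0,y0,x1,y1=b
    A=[T(i,cv2.COLOR_RGB2GRAY)[y0:y1,x0:x1].astype(np.float32) for i in(ds[n]['image'],d['image'])]
    print(n,'meandiff',np.abs(A[0]-A[1]).mean())
    for i in(ds[n]['image'],d['image']):
        gr=cv2.inRange(T(i,cv2.COLOR_RGB2HSV),(65,90,40),(95,255,255))[y0:y1,x0:x1]; ys,xs=np.nonzero(gr); print(len(xs),xs.mean()+x0,ys.mean()+y0)
    if n=='top':
        for v in (228,234,240,246): print(v,ds[n]['image'].max(2)[v,166:222:2],d['image'].max(2)[v,166:222:2])
    else:
        for v in (270,300,325): print(v,ds[n]['image'].max(2)[v,270:320:2],d['image'].max(2)[v,270:320:2])
E
```

```text
time: 28.27
tool_pos: [0.5716, 0.1415, 0.2732]
eef_rot: [3.139, 0.004, 2.837]
force: [0.7, -0.4, 0.8]
grip_width: 0.0848
grip_force: 0.0
time: 28.93
tool_pos: [0.3411, 0.214, 0.2702]
eef_rot: [3.139, 0.003, 2.839]
force: [0.0, -0.7, 0.4]
grip_width: 0.0851
grip_force: 0.0
top meandiff 10.904762
282 176.16666666666666 225.07801418439715
280 176.78571428571428 226.04642857142858
228 [ 95 104 112 122 137 146 133  80  75  69  71 108 110  91  72  68  67  73
  73  65  61 100 120 106  43  27  28  51] [107 126 141 143 138 146 145 110  97  74  67  99 110  99  78  67  69  72
  74  64  61 101 121 104  42  27  28  53]
234 [ 78  66  68  68  62  56  57  57  59  90 107 107  81  58  57  61  67  73
  76  69  59  76 118 117  63  28  42 133] [ 78  74  87  92  81  69  60  58  58  74 102 111  99  67  61  62  68  72
  78  72  60  63 114 117  63  28  43 134]
240 [158 135  66  75  84  90  97  89  82  68  58  60  61  64  67  71  67  63
  59  57  74 116 119  87  33  36 129 163] [157 130  78  89  94  97 101 100  95  87  72  65  64  66  66  66  67  64
  66  59  60 105 118  85  34  38 129 163]
246 [148  66  27  
[... 250 characters left out ...]
00374531835 236.5880149812734
285 287.4561403508772 236.18245614035087
270 [113 111 109 139 143 145 142 156 160 154 167 164 150 150 146 149 135 127
 151 170 176 176 177 171 169] [109 109 112 149 144 148 143 149 162 156 166 163 160 156 151 142 144 129
 135 168 178 177 178 176 172]
300 [109 111 108 130 150 146 142 151 160 157 156 158 155 158 159 153 129 123
 149 163 161 161 161 149 150] [110 112 112 135 156 149 144 144 163 157 157 158 160 160 161 156 145 126
 129 160 164 161 160 153 152]
325 [110 118 109 113 135 142 141 143 162 168 166 163 167 165 159 149 126 120
 141 157 147  97  79  83  80] [114 118 113 113 137 140 145 144 152 172 171 167 166 162 162 161 138 122
 129 157 149 100  86  84  88]
```

The can stands upright, within about 1.5–2 mm of its first position and well inside its circle. The bearing is on the block, so I hand in.

```bash
python3 -c "
from plant import workorder
print(workorder.hand_in())"
```

```text
the job is handed in; nothing more can be done
None
```

The job is handed in: the bearing lies flat at the centre of the wooden block, and the short can is back upright on its circle, about 1.5–2 mm from where it first stood; one failed grasp on the way slid the bearing about 9 mm on its mat, and I never went near the tall can.

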